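# Log the restocking round with a reader wand

## Robot

A 6-joint arm with a two-finger parallel gripper is mounted at the origin on a cart in front of the work surface, level with it; the furniture and walls round the work are solid. World frame = base frame: x ahead of the robot, y to its left, z up, the work surface at z = 0. Lengths are in m, angles in rad, forces in N, time in s.
With the tool pointing down it reaches from about 0.375 to 0.975 m from the base axis. Payload 3.8 kg.
Tool frame: the origin (TCP) lies midway between the tips of the shut fingers; the grasp point (between the pads) lies 19 mm behind it; z points along the fingers, y is the line along which they close (so a half turn about z gives the same grasp; the last joint's range is limited). The gripper opens to 88 mm and grips with 3 to 60 N. Pads are 18 mm wide; open, the fingers measure 123 mm over their backs; the gripper's body (75 mm by 187 mm) begins 45 mm behind the grasp point.
Start: joints at [-1.159, 0.264, 1.604, -0, 1.274, -0.037], TCP at [0.293, -0.608, 0.206] pointing down, gripper open.
Joint ranges: [-2.63, 2.63], [-0.94, 2.18], [0.31, 2.57], [-1.31, 4.45], [0, 2.66], [-2.55, 2.55]. Speed limits (rad/s): [2.57, 2.57, 3.14, 3.14, 3.14, 3.14].

## Interface

Orientations are given as a rotation vector (axis times angle).
In Python, from cell import manip, inverse_kinematics, cams, order gives the robot as it stands. Calls block until the motion is done:
- manip.move_pose(position, orientation): joint-space move of the TCP to a pose.
- manip.move_linear(position, rate=0.15, rot=None): straight line of the TCP; rot=None keeps the orientation; rate is the mean speed in m/s.
- manip.set_joints(angles): joint-space move.
- manip.set_gripper(opening, force=None): finger opening in m; force is the grip in N (None keeps the last); returns when the fingers have stopped.
- manip.dwell(seconds).
- inverse_kinematics(position, orientation): joint angles nearest the present ones, or None.
- manip.state(): the state.
- cams.capture(name): name is "side" or "top" or "wrist"; returns a dict with "image" (384x512x3 uint8, blue, green, red), "z_map" (384x512 float32, m along the optical axis (not along the pixel's ray), 0 where there is no reading), "intrinsics" (3x3 intrinsics, pixels), "position" and "orientation" of the camera in the world; the wrist camera has in their place "T_tool_cam" (4x4, takes a point from camera to tool coordinates, whose origin is the TCP and whose axes are the flange's). Camera axes: x right, y down, z forward; pixel columns grow to the right and rows downward; lengths in m; the calibration is good to about 2 mm. A picture is of the moment at which its call begins: read the wrist's pose just before it.
A pose or a line that the arm cannot do raises manip.IKError and nothing moves.
- order.close_job(): hands the job in; it is judged then, once.
The state is a dict: "clock": time; "joint_pos": joint angles; "joint_velocities": joint speeds; "tau": joint torques, N m; "tool_pos": TCP position; "tcp_rot": TCP orientation; "contact_force": force on the tool from outside, world axes, zero at the start; "moment": the same for the moment, N m; "gripper_width": finger opening in m; "grasp_force": force on a finger pad.
Only numpy, scipy, OpenCV 4.12 (cv2) and the standard library are available. Lean on these libraries where they do the work, as an engineer would, in place of code of your own. Each camera call takes 0.05 s, during which the arm holds its last target. There are 200 camera calls.

## Task

Log the restocking round: take the reader wand from its stand and press its tip, gently, on the middle of the round metal tag on the slim round spice jar's cap, then of the one on the square sugar canister's lid, then of the one on the small sloping stand, so that each tag gives inward clearly; on the sloping stand hold the wand square to the sloping face. Then put the wand back upright in its stand, fully down, without shifting the espresso cup, the teaspoon, the creamer pod or the biscuit sachet.

Things in the scene. Friction and masses are not known exactly. Their poses are not given: they have to be found in the camera images.
- wand: Reader wand, 165 mm long, 80 g, round: rounded metal tip 10 mm across, shaft 13 mm across up to 70 mm from the tip, a collar 36 mm across from 70 to 77 mm, then a smooth black handle 26 mm across from 77 to 165 mm. Origin at the very end of the tip, z along the wand from tip to handle. At first it stands tip down in its stand, hanging by the collar.
- wand_tip (a point): The very end of the wand's tip, same axes as the wand.
- wand_stand: Fixed metal wand stand: foot 80 mm across and an upright tube 40 mm across outside, 22 mm bore, rim 80 mm above the surface, bore floor 7 mm above it. Origin at the middle of the underside, z up. With the wand in it fully down, the collar's underside lies on the rim and the tip is 10 mm above the surface.
- spice_jar: Fixed slim round spice jar, 45 mm across, 106 mm high, with a tag in the middle of its cap. Origin at the middle of the underside, z up.
- sugar_canister: Fixed square green canister, 92 x 92 mm, flat lid at 107 mm, with a 20 mm knob in the middle up to 120 mm; a tag is fixed on the lid beside the knob, at x -22 mm, y +22 mm in the canister's frame. Origin at the middle of the underside, z up.
- ticket_stand: Fixed small metal stand, 74 mm deep, 84 mm wide, its face sloping 35 degrees from level and rising from 10 mm at the low (-x) edge to 62 mm at the back; a tag is in the middle of the face. Origin at the middle of the underside, z up, x from the low edge to the high back.
- tag_jar_top (a point): Middle of the reading face of the spice jar's tag; z points out of it (up). The reading face is a flat round metal disc, 21 mm across, 14 mm above what its holder (28 mm across, 8 mm high) is fixed to; it is sprung and gives up to 5 mm. 
- tag_canister_top (a point): The same on the sugar canister's tag; z up.
- tag_slope_top (a point): The same on the sloping stand's tag; z points out of it, square to the sloping face (35 degrees from vertical).
- tag_jar (a joint): How far the spice jar's tag is pressed in, m: 0 free, 0.005 fully in; it springs back. It takes about 1.4 N to start and 4.9 N fully in.
- tag_canister (a joint): The same for the sugar canister's tag.
- tag_slope (a joint): The same for the sloping stand's tag.
- espresso_cup: Loose dark espresso cup with handle, 63 x 88 x 51 mm, a bystander. Origin under the bounding box's middle.
- creamer_pod: Loose creamer pod, 37 mm across, 20 mm high, a bystander. Origin under its middle.
- biscuit_sachet: Loose flat biscuit sachet, 81 x 51 x 11 mm, a bystander. Origin under its middle.
- teaspoon: Loose metal teaspoon, 130 x 26 x 11 mm, lying near the front edge before the microwave, a bystander. Origin under its middle.
Mind the look-alikes: they are no part of the job. Leave any pink look-alike of the wand alone.

How it is judged:
By the outcome, as a careful person would: the job done as asked, in the order asked, and still so for the second after the job is handed in, with the robot touching nothing.
It also fails if it takes over 51 s, if anything falls off the work surface, if the arm or the gripper's body presses on something with over 40 N, if the wrist force passes 120 N, or if a joint passes its speed limit or range.

## Working session

There is one attempt and no reset: what is moved stays moved. The work goes in short steps, each a Python script; the robot and the scene stay as the last script left them, time stands still between calls to the robot, and variables do not carry over. Pictures are saved under pics/ and viewed, at most 10 in all, crops included, and the job is handed in when it is done.

```bash
ls; mkdir -p pics; cat > h.py <<'E'
import numpy as np, cv2
from scipy.spatial.transform import Rotation as R
from cell import manip, inverse_kinematics, cams, order
def rotm(o):
    o=np.array(o,float)
    if o.shape==(3,3): return o
    return R.from_rotvec(o).as_matrix() if o.size==3 else R.from_quat(o).as_matrix()
def cloud(c, st=None):
    K=np.array(c["intrinsics"]); z=c["z_map"]; v,u=np.indices(z.shape)
    p=np.stack([(u-K[0,2])/K[0,0]*z,(v-K[1,2])/K[1,1]*z,z],-1)
    if "T_tool_cam" in c:
        T=np.array(c["T_tool_cam"]); p=p@T[:3,:3].T+T[:3,3]
        p=p@rotm(st["tcp_rot"]).T+np.array(st["tool_pos"])
    else: p=p@rotm(c["orientation"]).T+np.array(c["position"])
    p[z==0]=np.nan
    return p
E
python3 - <<'E'
from h import *
s=manip.state(); print(s)
ims=[]
for n in ("top","side"):
    c=cams.capture(n); np.save(f"{n}.npy",c,allow_pickle=True); ims.append(c["image"]); print(n,c["position"],c["orientation"],np.array(c["intrinsics"])[0])
    cv2.imwrite(f"pics/{n}.png",cv2.resize(c["image"],(800,600),interpolation=cv2.INTER_CUBIC))
E
```

```text
pics
{'clock': 0.0, 'joint_pos': array([-1.15889293e+00,  2.64727340e-01,  1.60535897e+00, -4.83398099e-05,
        1.27370194e+00, -3.68917209e-02]), 'joint_velocities': array([-6.73042786e-05,  9.64844822e-04, -1.88614519e-04,  1.73399625e-03,
        9.79586843e-04, -7.99486680e-04]), 'tau': array([ 6.98175700e-04, -5.02115321e+01, -3.56873810e+01,  7.28907133e-02,
        2.95236334e-02, -1.86932593e-04]), 'tool_pos': array([ 0.29254469, -0.60744611,  0.2046136 ]), 'tcp_rot': array([-3.06072803e+00, -6.98607894e-01,  7.13716017e-04]), 'contact_force': array([-0.15212407, -1.11430127,  0.03396193]), 'moment': array([-0.01882147, -0.01145314,  0.0080344 ]), 'grasp_force': 0.0, 'gripper_width': 0.08801577695979736}
top [ 0.37115714 -0.11223347  1.17186619] [-2.13545124  2.17834624 -0.10825939] [452.67838221   0.         254.10837659]
side [0.59305578 0.58711195 0.69741646] [-0.18335075 -2.78052932  1.30084566] [375.33349608   0.         259.6902781 ]
```

View pics/top.png

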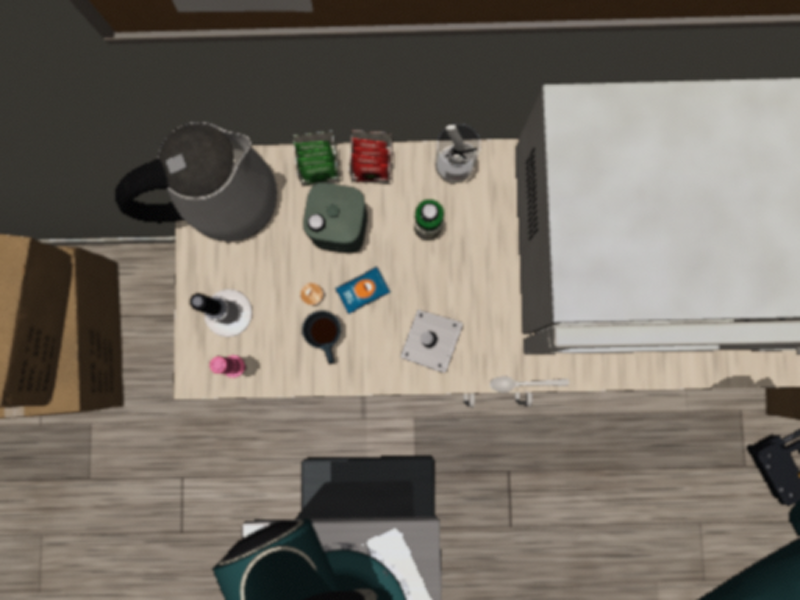

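View pics/side.png

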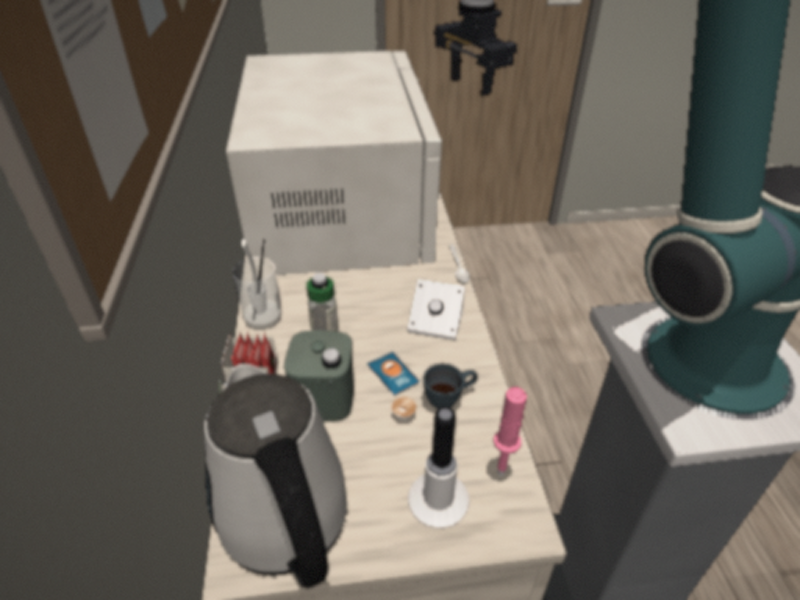

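The top view (800x600 scale) shows the wand at (195,300) in its stand with its foot at (228,312), and the pink look-alike at (230,366). The canister's tag is at (316,222), the jar's at (430,210) and the sloping stand's at (428,340). The kettle is left-rear and the microwave is on the right.

```bash
python3 - <<'E'
from h import *
P={}
for n in ("top","side"):
    c=np.load(n+".npy",allow_pickle=True).item(); p=cloud(c); P[n]=(p,c["image"])
def at(n,x,y,r=1):
    p=P[n][0]; u,v=int(x/1.5625),int(y/1.5625); return np.nanmedian(p[v-r:v+r+1,u-r:u+r+1].reshape(-1,3),0).round(4)
for k,q in dict(wandtop=(195,300),foot=(240,320),cantag=(316,222),jartag=(430,210),slopetag=(428,340),pink=(220,365),kettle=(200,150),mw=(560,200),table=(280,340),cup=(322,318),knob=(334,211)).items(): print("top",k,at("top",*q))
for k,q in dict(wandtop=(444,416),cantag=(331,356),jartag=(319,281),slopetag=(435,306),pink=(515,395),kettle=(250,410),mw=(300,80),knob=(318,346)).items(): print("side",k,at("side",*q))
# regions from fused cloud
for n in P:
    p,im=P[n]; 
    for k,(ctr,rad) in dict(can=(at("top",316,222),.03),jar=(at("top",430,210),.03),slope=(at("top",428,340),.025)).items():
        d=np.hypot(p[...,0]-ctr[0],p[...,1]-ctr[1])<rad
        q=p[d]
        if k!="slope":
            zt=np.nanpercentile(q[:,2],97); m=q[np.abs(q[:,2]-ctr[2])<.004]; print(n,k,len(m),m.mean(0).round(4),((m.max(0)+m.min(0))/2).round(4),(m.max(0)-m.min(0)).round(4))
    # slope plane
    ctr=at("top",428,340); q=p[(np.hypot(p[...,0]-ctr[0],p[...,1]-ctr[1])<.07)&(p[...,2]>.008)]
    best=None; rng=np.random.default_rng(0)
    for _ in range(500):
        a,b,cc=q[rng.choice(len(q),3,False)]; nn=np.cross(b-a,cc-a); L=np.linalg.norm(nn)
        if L<1e-5: continue
        nn/=L; nn*=np.sign(nn[2]); inl=np.abs((q-a)@nn)<.002
        if best is None or inl.sum()>best.sum(): best=inl
    w=q[best]; m=w.mean(0); nn=np.linalg.svd(w-m)[2][2]; nn*=np.sign(nn[2]); 
    off=(q-m)@nn; t=q[(off>.011)&(off<.017)]
    print(n,"slope n",nn.round(4),"tilt",np.degrees(np.arccos(nn[2])),"az",np.degrees(np.arctan2(nn[1],nn[0])),"tag",len(t),t.mean(0).round(4),off.max().round(4),"face c",((w.max(0)+w.min(0))/2).round(4),w.max(0).round(4),w.min(0).round(4))
    # wand axis
    c0=np.array([*at("top",195,300)[:2]]); 
    q=p[(np.hypot(p[...,0]-c0[0],p[...,1]-c0[1])<.06)&(p[...,2]>.10)]
    for z in np.arange(.09,.19,.01):
        s=q[np.abs(q[:,2]-z)<.005]
        if len(s)>2: print(n,z.round(2),len(s),((s.max(0)+s.min(0))/2).round(4),(s.max(0)-s.min(0)).round(3))
    f=p[(np.hypot(p[...,0]-c0[0],p[...,1]-c0[1])<.08)&(p[...,2]>.004)&(p[...,2]<.012)]; print(n,"foot",((f.max(0)+f.min(0))/2).round(4),(f.max(0)-f.min(0)).round(3))
E
```

```text
top wandtop [0.4902 0.189  0.1754]
top foot [0.4775 0.1645 0.0065]
top cantag [0.612  0.0215 0.1217]
top jartag [ 0.6277 -0.1519  0.1203]
top slopetag [ 0.4352 -0.1445  0.0489]
top pink [0.3989 0.1552 0.165 ]
top kettle [0.6964 0.1707 0.2153]
top mw [ 0.6    -0.3152  0.2683]
top table [ 0.4429  0.0976 -0.0005]
top cup [0.4766 0.0253 0.0177]
top knob [ 0.6293 -0.0044  0.118 ]
side wandtop [0.4903 0.1863 0.1769]
side cantag [0.6143 0.0224 0.1233]
side jartag [ 0.6253 -0.1452  0.1201]
side slopetag [ 0.4381 -0.1426  0.0499]
side pink [0.401  0.1576 0.1677]
side kettle [0.6948 0.1837 0.2172]
side mw [ 0.6391 -0.5957  0.2728]
side knob [6.308e-01 1.000e-04 1.192e-01]
top can 65 [0.6154 0.0199 0.1207] [0.6193 0.0146 0.1212] [0.0295 0.0334 0.0067]
top jar 61 [ 0.6265 -0.1518  0.1195] [ 0.6263 -0.1509  0.1196] [0.0196 0.0214 0.0064]
top slope n [0.2198 0.542  0.8111] tilt 35.79664481526388 az 67.92816316885053 tag 39 [ 0.4387 -0.1434  0.0477] 0.0161 face c [ 0.4359 -0.1514  0.0366] [ 0.4868 -0.1041  0.0646] [ 0.3851 -0.1988  0.0085]
top 0.1 5 [0.4885 0.1728 0.1017] [0.014 0.004 0.003]
top 0.
[... 716 characters left out ...]
 69.12516569953357 tag 42 [ 0.4373 -0.1444  0.0493] 0.0183 face c [ 0.4347 -0.1513  0.0364] [ 0.4845 -0.1032  0.0648] [ 0.3849 -0.1994  0.008 ]
side 0.1 22 [0.4897 0.19   0.1025] [0.024 0.011 0.005]
side 0.11 44 [0.4903 0.1902 0.1104] [0.024 0.012 0.009]
side 0.12 50 [0.4897 0.1897 0.12  ] [0.025 0.014 0.01 ]
side 0.13 43 [0.4901 0.1876 0.13  ] [0.025 0.018 0.01 ]
side 0.14 55 [0.4901 0.1887 0.14  ] [0.024 0.015 0.01 ]
side 0.15 46 [0.4903 0.1902 0.1501] [0.023 0.012 0.01 ]
side 0.16 53 [0.4895 0.1897 0.1597] [0.025 0.014 0.009]
side 0.17 61 [0.4902 0.1885 0.1702] [0.024 0.015 0.009]
side 0.18 121 [0.4891 0.1838 0.1768] [0.023 0.025 0.004]
side foot [0.489  0.1887 0.008 ] [0.154 0.155 0.008]
```

```bash
cat >> h.py <<'E'
WAND=np.array([.4895,.1835]); JAR=np.array([.6262,-.1513,.120]); CAN=np.array([.613,.0218,.121]); SLO=np.array([.4382,-.1438,.0480])
N=np.array([np.sin(np.radians(35))*np.cos(np.radians(68.5)),np.sin(np.radians(35))*np.sin(np.radians(68.5)),np.cos(np.radians(35))])
def tool(psi,n=(0,0,1)):
    "tool z=-n, x axis towards azimuth psi (deg)"
    z=-np.array(n,float); x=np.array([np.cos(np.radians(psi)),np.sin(np.radians(psi)),0]); x-=z*(x@z); x/=np.linalg.norm(x)
    return R.from_matrix(np.c_[x,np.cross(z,x),z]).as_rotvec()
E
python3 - <<'E'
from h import *
for n in ("top","side"):
    p=cloud(np.load(n+".npy",allow_pickle=True).item())
    for c,k in ((CAN,'can'),(JAR,'jar')):
        o=c.copy()
        for _ in range(5):
            m=p[(np.hypot(p[...,0]-o[0],p[...,1]-o[1])<.013)&(abs(p[...,2]-c[2])<.0035)]; o=m.mean(0)
        print(n,k,len(m),o.round(4))
    b=p[(p[...,1]>.27)&(p[...,2]>-.5)&(p[...,0]>.3)&(p[...,0]<.8)]; print("left stuff max z",np.percentile(b[:,2],[50,95,100]) if len(b) else None, b[:,1].min() if len(b) else None)
    k=p[(p[...,2]>.05)&(p[...,1]>.1)&(p[...,1]<.27)&(p[...,0]>.53)&(p[...,0]<.8)]; print("kettle x",k.min(0),k.max(0))
for psi in range(-180,180,15):
    out=[]
    for pos,n in (((*WAND,.121),(0,0,1)),((*WAND,.30),(0,0,1)),(CAN+[0,0,.18],(0,0,1)),(JAR+[0,0,.111],(0,0,1)),(JAR+[0,0,.18],(0,0,1)),(SLO+.107*N,N),(SLO+.18*N,N)):
        q=inverse_kinematics(np.array(pos),tool(psi,n)); out.append('-' if q is None else ' '.join('%.1f'%a for a in q))
    print(psi,' | '.join([out[0],out[3],out[5],out[6]]) ,sum(o!='-' for o in out))
E
```

```text
top can 59 [0.6144 0.0212 0.1208]
top jar 58 [ 0.6265 -0.152   0.1196]
left stuff max z [-0.00912217  0.38334124  0.44683594] 0.27000236538786154
kettle x [0.60741008 0.10001123 0.05009402] [0.79624411 0.26998067 0.47243211]
side can 71 [0.6142 0.0219 0.1219]
side jar 49 [ 0.6262 -0.1506  0.1207]
left stuff max z [0.31753352 0.44140244 0.49020538] 0.2700027828889874
kettle x [0.60728306 0.10006255 0.05001254] [0.7951189  0.26999638 0.6046842 ]
-180 0.3 0.0 2.0 0.0 1.1 -1.3 | -0.3 0.2 1.6 -0.0 1.3 -1.8 | 0.2 0.2 2.0 -0.5 1.4 -1.1 | 0.2 0.1 1.9 -0.5 1.5 -1.1 7
-165 0.3 0.0 2.0 -0.0 1.1 -1.5 | -0.3 0.2 1.6 -0.0 1.3 -2.1 | 0.2 0.2 2.0 -0.5 1.4 -1.4 | 0.2 0.1 1.9 -0.5 1.5 -1.4 7
-150 0.3 0.0 2.0 0.0 1.1 -1.8 | -0.3 0.2 1.6 -0.0 1.3 -2.4 | 0.2 0.2 2.0 -0.5 1.4 -1.6 | 0.2 0.1 1.9 -0.5 1.5 -1.6 7
-135 0.3 0.0 2.0 -0.0 1.1 -2.0 | - | 0.2 0.2 2.0 -0.5 1.4 -1.9 | 0.2 0.1 1.9 -0.5 1.5 -1.9 5
-120 0.3 0.0 2.0 -0.0 1.1 -2.3 | - | 0.2 0.2 2.0 -0.5 1.4 -2.2 | 0.2 0.1 1.9 -0.5 1.5 -2.2 4
-105 - | - | 0.2 0.2 2.0 -0.5 1.4 -2.5 | 0.2 0.1 1.9 -0.5 1.5 -2.5 2
-90 - | - | - | - 0
-75 - | - | - | - 0
-60 -
[... 970 characters left out ...]
5 0.6 7
90 0.3 0.0 2.0 -0.0 1.1 0.3 | -0.3 0.2 1.6 -0.0 1.3 -0.3 | 0.2 0.2 2.0 -0.5 1.4 0.3 | 0.2 0.1 1.9 -0.5 1.5 0.3 7
105 0.3 0.0 2.0 -0.0 1.1 0.0 | -0.3 0.2 1.6 -0.0 1.3 -0.5 | 0.2 0.2 2.0 -0.5 1.4 0.0 | 0.2 0.1 1.9 -0.5 1.5 0.0 7
120 0.3 0.0 2.0 -0.0 1.1 -0.2 | -0.3 0.2 1.6 -0.0 1.3 -0.8 | 0.2 0.2 2.0 -0.5 1.4 -0.2 | 0.2 0.1 1.9 -0.5 1.5 -0.3 7
135 0.3 0.0 2.0 -0.0 1.1 -0.5 | -0.3 0.2 1.6 -0.0 1.3 -1.1 | 0.2 0.2 2.0 -0.5 1.4 -0.5 | 0.2 0.1 1.9 -0.5 1.5 -0.5 7
150 0.3 0.0 2.0 -0.0 1.1 -0.7 | -0.3 0.2 1.6 0.0 1.3 -1.3 | 0.2 0.2 2.0 -0.5 1.4 -0.7 | 0.2 0.1 1.9 -0.5 1.5 -0.7 7
165 0.3 0.0 2.0 -0.0 1.1 -1.0 | -0.3 0.2 1.6 0.0 1.3 -1.6 | 0.2 0.2 2.0 -0.5 1.4 -0.9 | 0.2 0.1 1.9 -0.5 1.5 -0.9 7
```

```bash
sed -i 's/CAN=np.array(\[.613,.0218,.121\])/CAN=np.array([.6143,.0216,.121])/' h.py; python3 - <<'E'
from h import *
for n in ("top","side"):
    p=cloud(np.load(n+".npy",allow_pickle=True).item())
    b=p[(p[...,1]>.2)&(p[...,2]>.12)&(p[...,0]>.3)&(p[...,0]<.56)&(p[...,1]<.8)]; print("box",b[:,1].min() if len(b) else None,len(b))
    u=p[(np.hypot(p[...,0]-.72,p[...,1]+.2)<.08)&(p[...,2]>.02)&(p[...,0]<.8)&(p[...,1]>-.27)]; print("utens",u.max(0).round(3),np.percentile(u[:,2],95))
    w=p[(p[...,2]>.1)&(p[...,0]>.74)&(p[...,1]>-.2)&(p[...,1]<0.1)]; print("wall x",np.percentile(w[:,0],[0,1,5]) if len(w) else None)
s=manip.state(); rv=tool(60)
manip.move_linear(np.array(s["tool_pos"])+[0,0,.2],rate=.3)
print(manip.state()["clock"])
manip.set_gripper(.06,40)
manip.move_pose([*WAND,.32],rv); print(manip.state()["clock"])
st=manip.state(); c=cams.capture("wrist"); p=cloud(c,st)
q=p[(np.hypot(p[...,0]-WAND[0],p[...,1]-WAND[1])<.03)&(p[...,2]>.17)&(p[...,2]<.18)]; print("wrist wand top",len(q),q.mean(0) if len(q) else None,(q.max(0)-q.min(0)) if len(q) else None)
cv2.imwrite("pics/w1.png",c["image"]); print(st["tool_pos"],st["contact_force"])
E
```

```text
box None 0
utens [ 0.797 -0.142  0.444] 0.4310266414446121
wall x [0.74214688 0.7752556  0.77661682]
box None 0
utens [ 0.794 -0.142  0.527] 0.4986395524184384
wall x [0.74036307 0.77471452 0.77872825]
0.9167
4.3833
wrist wand top 506 [0.49236725 0.18482406 0.17374635] [0.02472855 0.02460524 0.00643066]
[0.48990128 0.18292669 0.32006445] [0.85783011 0.17009985 0.44502066]
```

View pics/w1.png

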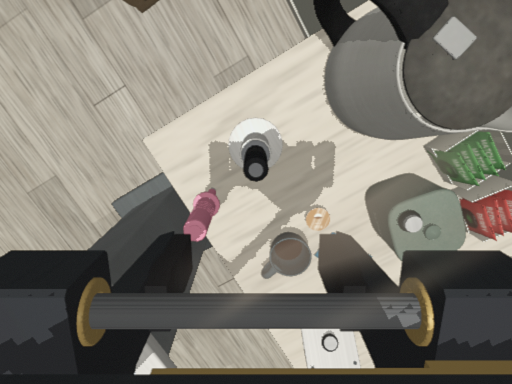

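The wrist picture shows the wand at (256,160), with the pink one at (203,213) clear of the fingers; the view agrees with the fixed cameras to about 2 mm. Next I descend, grasp and lift.

```bash
cat >> h.py <<'E'
def wandfit(name, tcp, n=(0,0,1), lo=-.13,hi=-.01):
    "centreline of what hangs below tcp along -n, seen by a fixed camera"
    c=cams.capture(name); p=cloud(c); n=np.array(n,float); d=p-tcp; a=d@n; r=np.linalg.norm(d-a[...,None]*n,axis=-1)
    return c,p,a,r
E
python3 - <<'E'
from h import *
for n in ("top","side"):
    p=cloud(np.load(n+".npy",allow_pickle=True).item())
    u=p[(np.hypot(p[...,0]-.72,p[...,1]+.2)<.07)&(p[...,2]>.02)&(p[...,0]<.76)&(p[...,1]>-.27)]; print("utens",u[u[:,2].argmax()].round(3),np.percentile(u[:,2],[50,95,99]))
rv=tool(60)
manip.move_linear([*WAND,.121],rate=.12)
print(manip.state()["contact_force"])
manip.set_gripper(0.0,45); s=manip.state(); print(s["gripper_width"],s["grasp_force"],s["contact_force"],s["clock"])
manip.move_linear([*WAND,.315],rate=.15)
s=manip.state(); T=np.array(s["tool_pos"]); print(T,s["gripper_width"],s["contact_force"],s["clock"])
for n in ("side","top"):
    c,p,a,r=wandfit(n,T)
    cv2.imwrite(f"pics/l_{n}.png",c["image"])
    for lo in np.arange(-.12,0,.01):
        q=p[(r<.03)&(a>=lo)&(a<lo+.01)]
        if len(q)>3: print(n,lo.round(2),len(q),((q.max(0)+q.min(0))/2-T).round(4),(q.max(0)-q.min(0)).round(4))
E
```

```text
utens [ 0.738 -0.189  0.179] [0.07974435 0.15913191 0.17474381]
utens [ 0.737 -0.187  0.178] [0.08320833 0.14139976 0.17231137]
[0.45404851 0.03917849 0.51703453]
0.0247036319416121 44.95443044230342 [ 0.24142957  0.23693287 -0.21235512] 6.8667
[0.48888437 0.18329771 0.31365507] 0.024648066126912522 [-0.18697279  0.15777836 -0.80721419] 8.3083
side -0.11 12 [ 0.001   0.0022 -0.1027] [0.0083 0.0048 0.0048]
side -0.1 22 [ 0.0009  0.003  -0.095 ] [0.0099 0.0069 0.0099]
side -0.09 29 [-0.0001  0.0031 -0.0848] [0.0121 0.0058 0.0089]
side -0.08 34 [ 0.0005  0.0023 -0.075 ] [0.0111 0.0082 0.0099]
side -0.07 34 [-0.0002  0.003  -0.0649] [0.0131 0.0071 0.0097]
side -0.06 30 [ 0.0002  0.0033 -0.0552] [0.0112 0.0074 0.0086]
side -0.04 167 [-0.0003  0.0034 -0.0349] [0.0339 0.0294 0.0096]
side -0.03 69 [-0.0002  0.0072 -0.025 ] [0.0244 0.0121 0.0099]
side -0.02 81 [ 0.0004  0.0062 -0.015 ] [0.0239 0.0153 0.0099]
side -0.01 81 [-0.0002  0.0043 -0.0052] [0.0252 0.0185 0.0093]
top -0.1 6 [-0.0009 -0.003  -0.0929] [0.0104 0.0069 0.0044]
top -0.09 8 [-0.0009 -0.0043 -0.0839] [0.0081 0.0043 0.0064]
top -0.08 4 [-0.0035 -0.0038 -0.077 ] [0.0041 0.0042 0.0042]
top -0.04 98 [ 0.0005 -0.0013 -0.035 ] [0.0344 0.032  0.0088]
top -0.03 20 [-0.0012 -0.0086 -0.0249] [0.0218 0.0097 0.0091]
top -0.02 24 [-0.0014 -0.0049 -0.0149] [0.0233 0.0154 0.0089]
top -0.01 24 [-0.0004 -0.0075 -0.0047] [0.0226 0.0099 0.0088]
```

```bash
cat >> h.py <<'E'
L=.1105
def press(P,n,fstop=3.9,maxin=.0055):
    n=np.array(n,float); manip.move_linear(P+n*(L+.006),rate=.08); manip.dwell(.15)
    f0=np.mean([manip.state()["contact_force"] for _ in range(3)],0)@n; log=[]; d=.003
    while d>-maxin:
        manip.move_linear(P+n*(L+d),rate=.02); manip.dwell(.08)
        s=manip.state(); f=np.array(s["contact_force"])@n-f0; e=(np.array(s["tool_pos"])-P)
        log.append((round(d*1e3,1),round((e@n-L)*1e3,2),round(float(f),2)))
        if f>fstop: break
        d-=.0007
    manip.dwell(.3); s=manip.state(); e=np.array(s["tool_pos"])-P; print(log); print("hold f",np.array(s["contact_force"])@n-f0,"lateral mm",(e-n*(e@n))*1e3)
    return log
E
python3 - <<'E'
from h import *
U=np.array([0,0,1.])
manip.move_linear(JAR+U*(L+.07),rate=.25)
press(JAR,U)
for n in ("side","top"):
    c=cams.capture(n); im=c["image"]; Rm=rotm(c["orientation"]); q=Rm.T@(JAR-np.array(c["position"])); K=np.array(c["intrinsics"]); uv=K@q/q[2]; x,y=int(uv[0]),int(uv[1])
    cv2.imwrite(f"pics/j_{n}.png",cv2.resize(im[y-50:y+50,x-60:x+60],(480,400),interpolation=cv2.INTER_CUBIC))
a=[cv2.imread(f"pics/j_{n}.png") for n in ("side","top")]; cv2.imwrite("pics/j.png",cv2.resize(np.hstack(a),(800,333)))
manip.move_linear(JAR+U*(L+.03),rate=.1); s=manip.state(); print(s["clock"],s["gripper_width"])
E
```

```text
[(3.0, np.float64(2.92), 0.45), (2.3, np.float64(2.27), 1.08), (1.6, np.float64(1.59), -0.04), (0.9, np.float64(0.88), 0.34), (0.2, np.float64(0.18), -0.53), (-0.5, np.float64(-0.32), 0.62), (-1.2, np.float64(-0.98), 2.34), (-1.9, np.float64(-1.76), 2.13), (-2.6, np.float64(-2.46), 2.33), (-3.3, np.float64(-3.18), 3.96)]
hold f 3.849960003602791 lateral mm [ 0.05537087 -0.02164292  0.        ]
15.375 0.025110692053672376
```

View pics/j.png

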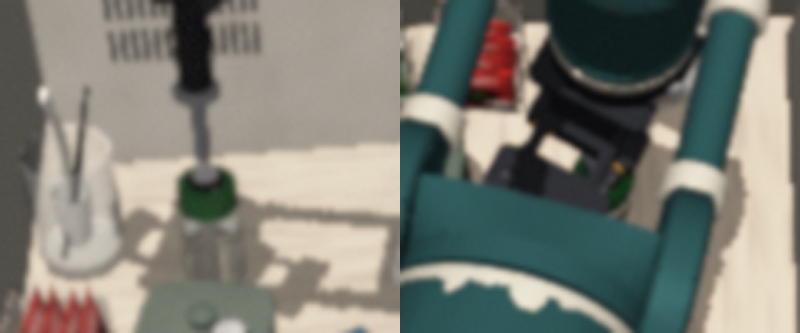

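The side view shows the tip in the middle of the jar's tag, at (205,178) in the crop, pressed about 3 mm. I'll press a little deeper for margin, then do the canister.

```bash
cat >> h.py <<'E'
def press2(P,n,depth=.0042,fstop=5.5):
    n=np.array(n,float); manip.move_linear(P+n*(L+.008),rate=.1); manip.dwell(.15)
    f0=np.mean([(manip.dwell(.02),manip.state()["contact_force"])[1] for _ in range(4)],0)@n; log=[]
    for d in (.002,0,-.001,-.002,-.0028,-.0035,-depth):
        manip.move_linear(P+n*(L+d),rate=.03); manip.dwell(.05)
        s=manip.state(); f=np.array(s["contact_force"])@n-f0; log.append((d*1e3,round(float((np.array(s["tool_pos"])-P)@n-L)*1e3,2),round(float(f),2)))
        if f>fstop: break
    manip.dwell(.25); s=manip.state(); e=np.array(s["tool_pos"])-P; print(log,"hold",np.array(s["contact_force"])@n-f0,"lat",(e-n*(e@n))*1e3)
E
python3 - <<'E'
from h import *
U=np.array([0,0,1.])
press2(JAR,U)
manip.move_linear(JAR+U*(L+.04),rate=.15); print(manip.state()["clock"])
manip.move_linear(CAN+U*(L+.04),rate=.25)
press2(CAN,U)
c=cams.capture("side"); im=c["image"]; q=rotm(c["orientation"]).T@(CAN-np.array(c["position"])); K=np.array(c["intrinsics"]); uv=K@q/q[2]; x,y=int(uv[0]),int(uv[1])
cv2.imwrite("pics/c.png",cv2.resize(im[y-50:y+50,x-60:x+60],(600,500),interpolation=cv2.INTER_CUBIC))
manip.move_linear(CAN+U*(L+.06),rate=.15); s=manip.state(); print(s["clock"],s["gripper_width"])
E
```

```text
[(2.0, 1.85, 0.02), (0.0, 0.0, -0.42), (-1.0, -0.67, 1.0), (-2.0, -1.75, 2.48), (-2.8, -2.61, 2.61), (-3.5, -3.35, 2.68), (-4.2, -4.06, 3.9)] hold 3.183590459839823 lat [ 0.08333059 -0.03027614  0.        ]
18.85
[(2.0, 1.79, -0.56), (0.0, 0.23, 0.58), (-1.0, -0.69, 1.82), (-2.0, -1.76, 2.96), (-2.8, -2.6, 3.11), (-3.5, -3.35, 3.73), (-4.2, -4.06, 5.02)] hold 2.713414409997177 lat [ 0.0841779  -0.02022099  0.        ]
23.45 0.025090288781931747
```

View pics/c.png

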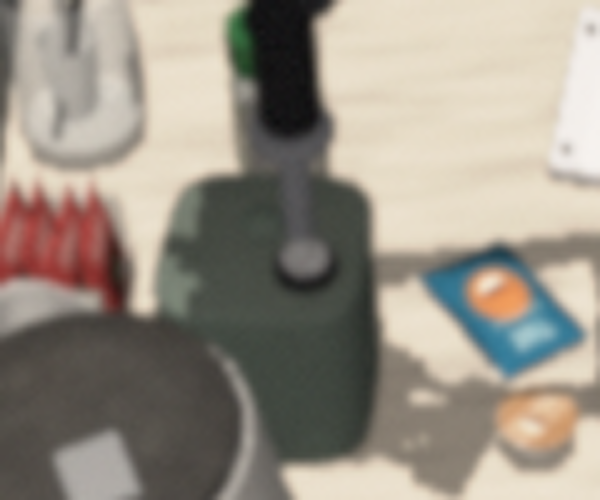

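The crop shows the wand's tip on the canister's tag disc at about (303,255). I'll check the wand's straightness with depth before the slope.

```bash
python3 - <<'E'
from h import *
s=manip.state(); T=np.array(s["tool_pos"])
c,p,a,r=wandfit("side",T)
cp=np.array(c["position"]); 
for lo in np.arange(-.115,-.05,.01):
    q=p[(r<.012)&(a>=lo)&(a<lo+.01)]
    if len(q)>3: print(lo.round(3),len(q),((q.max(0)+q.min(0))/2-T).round(4),(q.max(0)-T).round(4),(q.max(0)-q.min(0)).round(4))
q=p[(r<.03)&(a<-.05)&(a>-.13)]; print("lowest a",np.sort(((q-T)[:,2]))[:5].round(4))
o=CAN.copy()
for _ in range(5):
    m=p[(np.hypot(p[...,0]-o[0],p[...,1]-o[1])<.013)&(abs(p[...,2]-.1215)<.0035)]; o=m.mean(0)
print("tag",o.round(4),((m.max(0)+m.min(0))/2).round(4),T)
E
```

```text
-0.105 18 [-0.0003  0.0024 -0.1   ] [ 0.0039  0.0049 -0.0951] [0.0085 0.0048 0.0098]
-0.095 21 [-0.0001  0.0037 -0.0901] [ 0.0051  0.006  -0.0857] [0.0104 0.0046 0.0089]
-0.085 25 [-0.0002  0.0035 -0.0799] [ 0.0058  0.0067 -0.0752] [0.0119 0.0065 0.0093]
-0.075 26 [-0.0007  0.0034 -0.0695] [ 0.0054  0.0069 -0.065 ] [0.0122 0.0069 0.0089]
-0.065 24 [-0.0004  0.0044 -0.06  ] [ 0.0047  0.0062 -0.055 ] [0.0103 0.0036 0.0099]
-0.055 17 [-0.0003  0.0035 -0.0515] [ 0.0055  0.0065 -0.0482] [0.0116 0.0059 0.0067]
lowest a [-0.1073 -0.1054 -0.1049 -0.1035 -0.1028]
tag [0.6133 0.0218 0.1222] [0.6134 0.0208 0.1216] [0.61365226 0.02163977 0.29034149]
```

```bash
python3 - <<'E'
from h import *
rv=tool(60,N)
manip.move_pose(SLO+N*(L+.06),rv); s=manip.state(); print(s["clock"],(np.array(s["tool_pos"])-SLO-N*(L+.06))*1e3, rotm(s["tcp_rot"])[:,2]+N)
press2(SLO,N)
c=cams.capture("side"); im=c["image"]; q=rotm(c["orientation"]).T@(SLO-np.array(c["position"])); K=np.array(c["intrinsics"]); uv=K@q/q[2]; x,y=int(uv[0]),int(uv[1])
cv2.imwrite("pics/s.png",cv2.resize(im[y-60:y+40,x-60:x+60],(600,500),interpolation=cv2.INTER_CUBIC))
manip.move_linear(SLO+N*(L+.05),rate=.15); s=manip.state(); print(s["clock"],s["gripper_width"])
E
```

```text
24.2417 [ 0.66529282  0.44655588 -0.1242257 ] [ 0.00083606  0.00109018 -0.00092312]
[(2.0, 1.83, -0.5), (0.0, 0.23, 1.16), (-1.0, -0.77, 1.36), (-2.0, -1.85, 1.87), (-2.8, -2.69, 3.06), (-3.5, -3.41, 3.33), (-4.2, -4.1, 3.73)] hold 3.6542664263770344 lat [ 0.0839132  -0.03438488  0.00086686]
28.1333 0.024535334658360036
```

View pics/s.png

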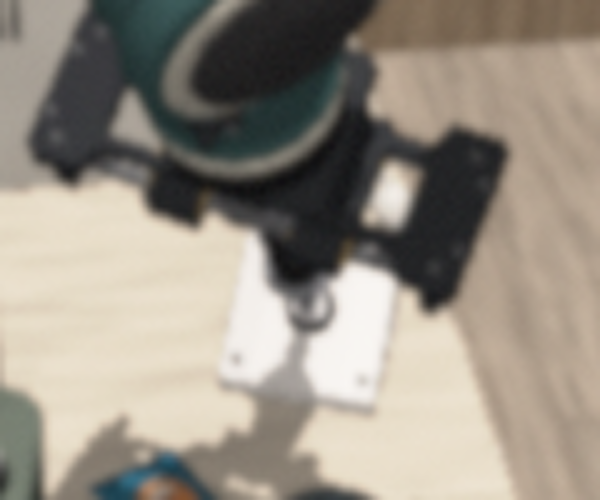

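The crop shows the wand square over the tag at (312,303). The force curve (3.7 N at about 4 mm) means the disc was pressed. Now I return the wand.

```bash
python3 - <<'E'
from h import *
rv=tool(60); s=manip.state(); 
manip.move_linear(np.array(s["tool_pos"])+[0,0,.12],rate=.25)
manip.move_pose([*WAND,.315],rv); manip.dwell(.1)
s=manip.state(); T=np.array(s["tool_pos"]); c,p,a,r=wandfit("side",T)
for lo in (-.105,-.085,-.065): 
    q=p[(r<.014)&(a>=lo)&(a<lo+.01)]; print(((q.max(0)+q.min(0))/2-T).round(4),(q.max(0)-T).round(4))
f0=np.array(s["contact_force"]); print(T,s["clock"])
manip.move_linear([*WAND,.20],rate=.2); manip.move_linear([*WAND,.128],rate=.08)
s=manip.state(); print(s["clock"],np.array(s["contact_force"])-f0)
for z in np.arange(.1255,.117,-.001):
    manip.move_linear([*WAND,z],rate=.03); manip.dwell(.05); s=manip.state(); f=np.array(s["contact_force"])-f0; print(z.round(4),s["tool_pos"][2].round(4),f.round(2))
    if f[2]>3.5: break
print(s["clock"])
E
```

```text
[ 0.0004  0.002  -0.1001] [ 0.0047  0.0045 -0.0956]
[ 0.0002  0.003  -0.0801] [ 0.006   0.0062 -0.0752]
[-0.0005  0.0034 -0.0601] [ 0.0054  0.0062 -0.0553]
[0.48891844 0.18244016 0.31304872] 29.725
31.55 [ 0.89142337 -0.41675692 -0.22033482]
0.1255 0.1258 [ 0.51 -0.87 -0.97]
0.1245 0.1245 [ 1.77 -0.25 -0.38]
0.1235 0.1234 [ 0.92 -0.77 -0.69]
0.1225 0.1224 [ 1.73 -0.14  0.12]
0.1215 0.1214 [ 1.29 -0.27  0.28]
0.1205 0.121 [ 0.92 -0.97  2.78]
0.1195 0.1209 [-0.31 -0.99  7.7 ]
33.65
```

The collar is on the rim: contact came at z = 0.121, the grasp height. I'll release, retreat and check.

```bash
python3 - <<'E'
from h import *
manip.move_linear([*WAND,.1208],rate=.03)
manip.set_gripper(.06); manip.dwell(.1)
manip.move_linear([*WAND,.32],rate=.2); s=manip.state()
manip.move_pose([.45,-.05,.42],tool(60)); manip.dwell(.1)
s=manip.state(); print(s["clock"],s["gripper_width"])
c=cams.capture("side"); p=cloud(c); q=p[(np.hypot(p[...,0]-WAND[0],p[...,1]-WAND[1])<.03)&(p[...,2]>.1)&(p[...,2]<.2)]
print("wand top z",np.percentile(q[:,2],[95,99]))
for lo in (.10,.12,.14,.16): m=q[(q[:,2]>lo)&(q[:,2]<lo+.01)]; print(lo,((m.max(0)+m.min(0))/2).round(4))
b=np.load("side.npy",allow_pickle=True).item()["image"]
cv2.imwrite("pics/end.png",cv2.resize(np.hstack([b[150:384,120:380],c["image"][150:384,120:380]]),(800,360),interpolation=cv2.INTER_CUBIC))
E
```

```text
36.925 0.060026183185749385
wand top z [0.17764499 0.17847434]
0.1 [0.4897 0.1904 0.1049]
0.12 [0.4897 0.1884 0.1248]
0.14 [0.4903 0.1905 0.145 ]
0.16 [0.4898 0.1895 0.1647]
```

View pics/end.png

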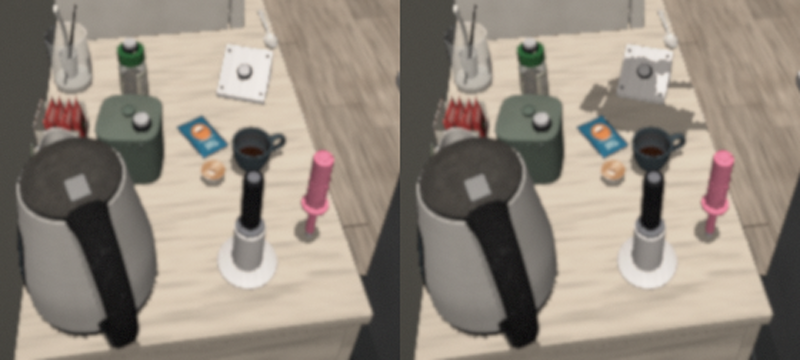

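The before and after crops match: the wand is upright and fully down at (652,200), and the cup, pod, sachet and spoon have not moved. I'm handing in the job.

```bash
python3 -c "
from h import *
print(order.close_job(), manip.state()['clock'])"
```

```text
the job is handed in; nothing more can be done
the job is handed in; nothing more can be done
```

The job is handed in: I pressed the jar (twice), canister and slope tags in order, each about 4 mm in by arm position and force. The wand is back upright and fully down, and the cup, spoon, pod and sachet look unmoved in the before/after pictures; the clock was at about 37 s at my last check, just before hand-in.

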